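# Slide the mould under the clamp bridge

### The arm

A 7-joint arm with a two-finger parallel gripper is mounted at the origin on the work surface. World frame = base frame: x ahead of the robot, y to its left, z up, the work surface at z = 0. Lengths are in m, angles in rad, forces in N, time in s.
With the tool pointing down it reaches from about 0.35 to 0.9 m from the base axis. Payload 8.1 kg.
Tool frame: the origin (TCP) lies midway between the tips of the shut fingers; the grasp point (between the pads) lies arm.tcp_to_grasp behind it (arm.tcp_to_grasp is the distance from the TCP to the grasp point, in m); z points along the fingers, y is the line along which they close (so a half turn about z gives the same grasp; the last joint's range is limited). The gripper opens to 92 mm and grips with 3 to 60 N. Pads are 19 mm wide; open, the fingers measure 130 mm over their backs; the gripper's body (75 mm by 190 mm) begins 47 mm behind the grasp point.
Start: joints at [-1.439, 0.434, 0.025, 1.573, -0.012, 1.134, -0.075], TCP at [0.145, 0.608, 0.227] pointing down, gripper open.
Joint ranges: [-2.62, 2.62], [-0.44, 2.09], [-1.27, 1.32], [0.08, 2.57], [-1.32, 4.46], [0.12, 2], [-2.74, 2.74]. Speed limits (rad/s): [2.22, 2.22, 3.01, 3.01, 3.14, 3.14, 3.14].

### API

Orientations are given as a rotation vector (axis times angle).
In Python, from cell import observe, get_image, arm gives the robot as it stands. The module is installed in compiled form; this text tells all that it offers.
- The arm moves only by the tool drive_tool, never from a script. Its argument "steps" is a list of rows, each a list of 5 numbers: the closure, from 0 (fully open) to 1 (shut), then the shift along the world's x, y, z in mm, then the turn about the world's z in rad. In form: [[hand, x, y, z, roll], ...]. A call has 1 to 20 rows; each row shifts and turns the commanded pose from where the row before left it; what a row does not reach is not made up. A row lasts 1/12 s, in which the tool goes at most 41.7 mm and 7.16 degrees, less where a joint would pass 70% of its speed; a pose out of reach is approached as far as the arm can. A call with a gripper value outside its range is refused whole. The fingers move at their own pace and stop on an object; "grip_force" is the grip in N (left out, the last holds). Time passes only in rows, so rows that do not move let the fingers close. It gives the time, the measured TCP pose, the force, the opening and the grip force at its end, in the units of the state.
- observe(): the state, without advancing time (a new reading comes with each control period).
- get_image(name): name is "scene" or "top" or "wrist"; returns a dict with "image" (480x640x3 uint8, red, green, blue), "vfov" (degrees; the focal length in pixels is half the picture's height over the tangent of half this angle, whatever the lens; pixels are square), "cx", "cy" (the principal point, pixels), "xyz" and "attitude" of the camera in the world. Camera axes: x right, y down, z forward; pixel columns grow to the right and rows downward; lengths in m; the calibration is good to about 2 mm. A picture is of the moment at which its call begins. There is no depth.
- arm.sign_off(): hands the job in; it is judged then, once.
The state is a dict: "clock": time; "joints": joint angles; "dq": joint speeds; "joint_efforts": joint torques, N m; "position": TCP position; "ee_rot": TCP orientation; "force": force on the tool from outside, world axes, zero at the start; "ft_torque": the same for the moment, N m; "width": opening from 0.0 (shut) to 1.0 (fully open); "gripper_force": force on a finger pad.
Only numpy, scipy, OpenCV 4.12 (cv2) and the standard library are available. Lean on these libraries where they do the work, as an engineer would, in place of code of your own. Each camera call takes 0.05 s, during which the arm holds its last target. There are 200 camera calls.

### The job

Push the flat aluminium mould along the bench, lengthwise, in through the open mouth of the blue clamp bridge and between its guides until its leading end rests against the red stop, ready to be clamped. Only push it with the fingers: keep it flat on the bench, never lift, carry or tip it. Leave the cup, the jar, the tub and the screwdriver where they are, and finish with the hand clear of everything.

Things in the scene. Friction and masses are not known exactly. Their poses are not given: they have to be found in the camera images.
- mould: Flat two-half aluminium mould, a loose plate 120 long (its x axis) x 80 wide (y) x 16 mm thick (z), 0.3 to 0.55 kg, lying on the bench; dark parting line round its sides, brass ring with a dark hole in the middle of its top, four dark screws. Origin at the centre of its underside; the two ends are alike, so either may lead. It slides on the bench with ordinary friction; a few newtons push it.
- clamp: Fixed jig bolted to the bench, without a floor: the mould slides on the bench. Origin on the bench, straight below the clamp screw; x is the way in, from the open mouth (-x) to the stop (+x); z up. Fully home, the mould's origin is at this origin, lengthwise along x, and 42 mm of it still sticks out of the bridge on the mouth side. The mould starts lying in front of the mouth.
- clamp_beam (a point): Middle of the underside of the blue bridge beam, 20 mm above the clamp's origin (4 mm above the mould). Beam 36 mm deep along the clamp's x (-18 to +18 mm), its top 42 mm above the bench, a black screw knob of radius 16 mm on it reaching 68 mm.
- clamp_mouth (a point): Middle of the mouth on the bench, at x = -45 mm of the clamp. Steel walls 16 mm high: flared lead-ins, inner faces at y = +-57 mm here, narrowing to +-43 mm at x = -18 mm; then straight guides, inner faces at +-43 mm, to the stop. Outer faces at most 67 mm from the middle.
- clamp_stop (a point): Middle of the face of the red stop bar on the bench, at x = +60 mm of the clamp, facing the mouth. Bar 16 mm thick and high, rigid.
- cup: Bystander: pink plastic cup, 72 mm across the rim, 85 mm high; origin at the centre of its underside.
- jar: Bystander: blue jar with white cap, 68 mm across, 110 mm high; origin at the centre of its underside.
- tub: Bystander: green bowl, 100 mm across the rim, 50 mm high; origin at the centre of its underside.
- screwdriver: Bystander: screwdriver with red handle, 200 mm long, lying on the bench along its x axis, handle to -x; origin at the middle of its length on the bench, handle 26 mm thick.

How it is judged:
On the way:
1. the mould's leading end is in the mouth, under the bridge, the plate flat on the bench (origin 20 to 60 mm short of home) (x of mould in the frame of clamp between -0.06 and -0.02 m and y of mould in the frame of clamp between -0.01 and 0.01 m and angle between the x axis of mould and the x axis of clamp, either way round below 0.15 rad and height (world z) of mould below 0.004 m), for 0.05 s.
At the end, for the whole second after the job is handed in: The mould lies flat and still between the guides under the bridge, lengthwise, its leading end within 4 mm of the red stop (x of mould in the frame of clamp between -0.004 and 0.004 m and y of mould in the frame of clamp between -0.006 and 0.006 m and angle between the x axis of mould and the x axis of clamp, either way round below 0.1 rad and angle between mould's own z axis and vertical below 0.03 rad and height (world z) of mould below 0.003 m and linear speed of mould below 0.01 m/s); the robot touches nothing.
It fails at once if the mould is lifted (more than 6 mm off the bench) (height (world z) of mould above 0.006 m).
It fails at once if the mould is tipped (more than about 5 degrees) (angle between mould's own z axis and vertical above 0.09 rad).
It fails at once if the cup, jar, tub or screwdriver is moved more than 20 mm (distance of any of cup, jar, tub, screwdriver from where it was at the start of the episode above 0.02 m).
It also fails if it takes over 51 s, if anything falls off the work surface, if the arm or the gripper's body presses on something with over 40 N, if the wrist force passes 120 N, or if a joint passes its speed limit or range.

## Working session

There is one attempt and no reset: what is moved stays moved. The work goes in short steps, Python scripts to look and compute and a tool call to move; the robot and the scene stay as the last step left them, time stands still between calls to the robot, and variables do not carry over. Pictures are saved under pics/ and viewed, at most 10 in all, crops included, and the job is handed in when it is done.

Besides the shell and the picture viewer there is one more tool, called after "Call:" by a JSON object that holds its "name" and its "arguments". drive_tool: Moves the arm, as the interface text tells. Its arguments: {"type":"object","properties":{"steps":{"type":"array"},"grip_force":{"type":"number"}},"required":["steps"]}

```bash
mkdir -p pics
cat > h.py <<'E'
import numpy as np, cv2
from scipy.spatial.transform import Rotation as R
from cell import observe, get_image, arm
def shot(n,f):
    d=get_image(n); cv2.imwrite('pics/'+f+'.png',d['image'][:,:,::-1]); np.save('pics/'+f+'.npy',d,allow_pickle=True); return d
def load(f): return np.load('pics/'+f+'.npy',allow_pickle=True).item()
def rot(d):
    a=np.array(d['attitude'],float); return a if a.shape==(3,3) else R.from_rotvec(a).as_matrix()
def ray(d,uv,z):
    f=240/np.tan(np.radians(d['vfov'])/2); uv=np.atleast_2d(uv).astype(float)
    r=np.c_[(uv[:,0]-d['cx'])/f,(uv[:,1]-d['cy'])/f,np.ones(len(uv))]@rot(d).T
    c=np.array(d['xyz']); return c+r*((z-c[2])/r[:,2])[:,None]
E
python3 - <<'E'
from h import *
for n in('top','scene'):
    d=shot(n,n+'0'); print({k:v for k,v in d.items() if k!='image'})
o=observe();print(o['position'],o['ee_rot'],o['clock'],arm.tcp_to_grasp)
E
```

```text
{'vfov': 47.288364008307425, 'cx': 320.65271996222134, 'cy': 237.0616233216228, 'xyz': array([0.35917747, 0.00320217, 1.21821742]), 'attitude': array([-2.16109947,  2.05057269, -0.2257212 ])}
{'vfov': 42.85805602040741, 'cx': 318.1137362990839, 'cy': 240.62936875535138, 'xyz': array([1.7969105 , 0.29777232, 1.09397111]), 'attitude': array([-1.49954419, -1.93223538,  0.89238532])}
[0.14534086 0.60737731 0.22602659] [-3.68036889e-01 -3.11991659e+00  2.30263930e-03] 0.1 0.0188
```

View pics/top0.png

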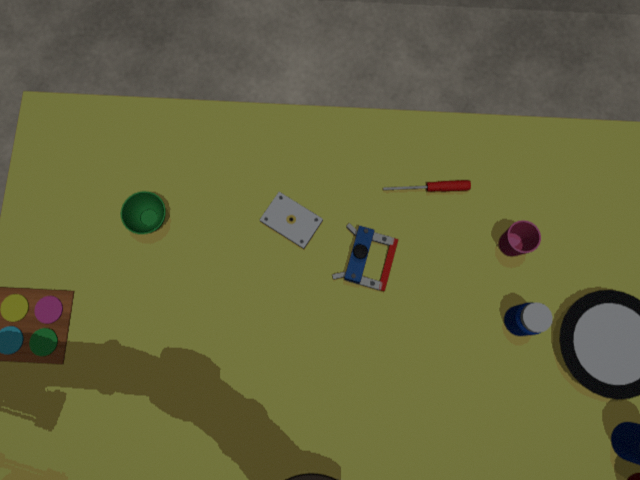

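View pics/scene0.png

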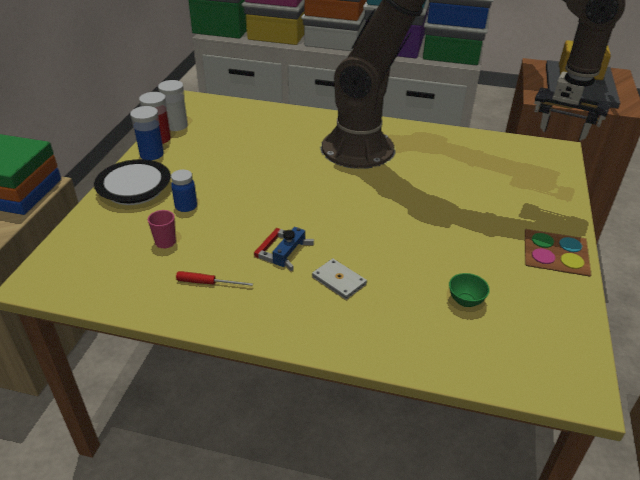

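The top view shows the mould at (291,219), the clamp beam near (360,255) and the red stop near (389,264). In the scene view the mould is at (339,277) and the stop at (268,243). The path between mould and clamp is free. Next I measure them.

```bash
cat >> h.py <<'E'
def big(m,near=None):
    cs=[c for c in cv2.findContours(m.astype('uint8'),cv2.RETR_EXTERNAL,cv2.CHAIN_APPROX_NONE)[0] if cv2.contourArea(c)>60]
    if near is not None: return min(cs,key=lambda c:np.hypot(*(c[:,0].mean(0)-near)))
    return max(cs,key=cv2.contourArea)
def masks(d):
    h=cv2.cvtColor(d['image'],cv2.COLOR_RGB2HSV).astype(int); H,S,V=h[...,0],h[...,1],h[...,2]
    return dict(grey=(S<60)&(V>110),red=((H<8)|(H>172))&(S>150)&(V>90),blue=(H>100)&(H<125)&(S>120)&(V>50))
def rect(p):
    (c,s,a)=cv2.minAreaRect((p[:,:2]*1000).astype(np.float32)); a=a if s[0]>s[1] else a+90
    return np.round(c,1),np.round(sorted(s),1),round((a+90)%180-90,2)
def tri(d1,p1,d2,p2):
    a=[];
    A=np.zeros((3,3));b=np.zeros(3)
    for d,p in((d1,p1),(d2,p2)):
        c=np.array(d['xyz']);v=ray(d,p,0)[0]-c;v/=np.linalg.norm(v);P=np.eye(3)-np.outer(v,v);A+=P;b+=P@c
    return np.linalg.solve(A,b)*1000
E
python3 - <<'E'
from h import *
t=load('top0');s=load('scene0')
mt,ms=masks(t),masks(s)
near={'grey':((291,219),(339,277)),'red':((389,264),(268,243)),'blue':((357,255),(289,245))}
for k in near:
    ct=big(mt[k],near[k][0]); cs=big(ms[k],near[k][1])
    z={'grey':.016,'red':.016,'blue':.042}[k]
    print(k,ct[:,0].mean(0),cs[:,0].mean(0),'top',rect(ray(t,ct[:,0],z)),'scene',rect(ray(s,cs[:,0],z)))
    f=lambda c:(lambda M:(M['m10']/M['m00'],M['m01']/M['m00']))(cv2.moments(c))
    print(' tri',tri(t,f(ct),s,f(cs)))
E
```

```text
grey [291.08219178 218.33561644] [339.25233645 276.24299065] top (array([661.6,  82.5]), array([ 78.8, 118.6]), 60.27) scene (array([662.8,  84.4]), array([ 79. , 119.9]), 59.94)
 tri [661.24608481  83.83253161  12.87291341]
red [388.14018692 263.87850467] [266.90740741 240.74074074] top (array([ 570.4, -139.6]), array([ 14.7, 118.8]), -12.91) scene (array([ 574.7, -136.5]), array([ 14.8, 118.1]), -13.53)
 tri [ 570.68339014 -139.59348029   11.50623573]
blue [355.4   266.875] [288.54545455 242.07954545] top (array([554.6, -66.2]), array([33.8, 59. ]), -13.24) scene (array([595.2, -70.6]), array([ 35.5, 127.4]), -13.61)
 tri [559.26258728 -75.38296433   3.95481477]
```

Call:
{"name": "drive_tool", "arguments": {"steps": [[0.4,25,-27,1,0],[0.4,25,-27,1,0],[0.4,25,-27,1,0],[0.4,25,-27,1,0],[0.4,25,-27,1,0],[0.4,25,-27,1,0],[0.4,25,-27,1,0],[0.4,25,-27,1,0],[0.4,25,-27,1,0],[0.4,25,-27,1,0],[0.4,25,-27,1,0],[0.4,25,-27,1,0],[0.4,25,-27,1,0],[0.4,25,-27,1,0],[0.4,25,-27,1,0],[0.4,25,-27,1,0],[0.4,25,-27,1,0],[0.4,25,-27,1,0],[0.4,0,0,0,0],[0.4,0,0,0,0]]}}

```text
clock: 1.77
position: [0.5963, 0.1191, 0.2441]
ee_rot: [-0.375, -3.119, 0.002]
force: [-0.4, 1.0, 0.1]
width: 0.599
gripper_force: 0.0
```

Run:
```python
from h import *
d=shot('wrist','w1'); print({k:v for k,v in d.items() if k!='image'})
o=observe();print(o['position'],R.from_rotvec(o['ee_rot']).as_matrix().round(3),o['clock'],o['joints'],o['width'])
```

```text
{'vfov': 58.03094103182974, 'cx': 321.64062381251745, 'cy': 234.56504443435543, 'xyz': array([0.52778501, 0.13643512, 0.40229123]), 'attitude': array([2.29792135, 1.80832591, 0.23948034])}
[0.59528239 0.12134436 0.24410257] [[-0.972  0.234 -0.001]
 [ 0.234  0.972 -0.   ]
 [ 0.001 -0.    -1.   ]] 1.8167 [-0.48737111  0.39651916  0.2822427   1.60930368 -0.11801683  1.15373197
  1.15641007] 0.6007136491112397
```

View pics/w1.png

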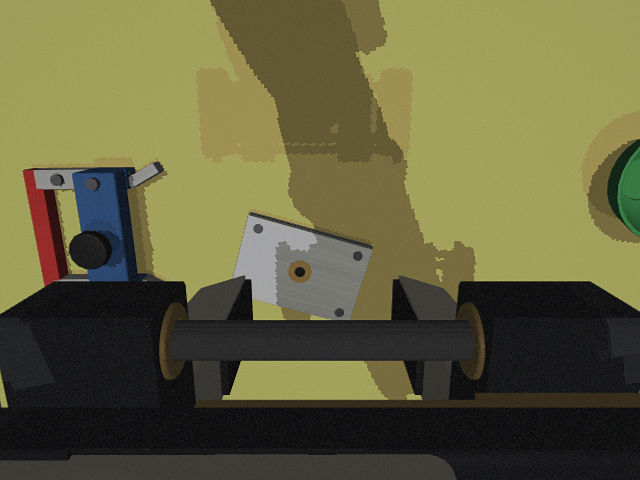

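The wrist view shows the mould at (300,270) and, on the left, the clamp: blue beam (105,225), red stop (45,225). I'll go to the far side of the mould, which is the start of the side push, and measure again there.

Call:
{"name": "drive_tool", "arguments": {"steps": [[0.4,25,-10,0,0],[0.4,25,-10,0,0],[0.4,25,-10,0,0],[0.4,25,-10,0,0],[0.4,25,-10,0,0],[0.4,26,-10,0,0],[0.4,0,0,0,0],[0.4,0,0,0,0],[0.4,0,0,0,0]]}}

```text
clock: 2.57
position: [0.7455, 0.0639, 0.2442]
ee_rot: [-0.365, -3.119, -0.001]
force: [-1.0, 0.5, 0.0]
width: 0.603
gripper_force: 0.0
```

Run:
```python
from h import *
d=shot('wrist','w2'); print(d['xyz'])
o=observe();print(o['position'],o['ee_rot'],o['clock'],o['joints'],o['width'])
```

```text
[0.67703039 0.08035422 0.4024631 ]
[0.74544306 0.06394984 0.24464977] [-3.64715312e-01 -3.11932356e+00 -1.72340469e-03] 2.6167 [-0.31336321  0.64533614  0.29756516  1.20006894 -0.18425321  1.32254635
  1.3108159 ] 0.5967272958673098
```

View pics/w2.png

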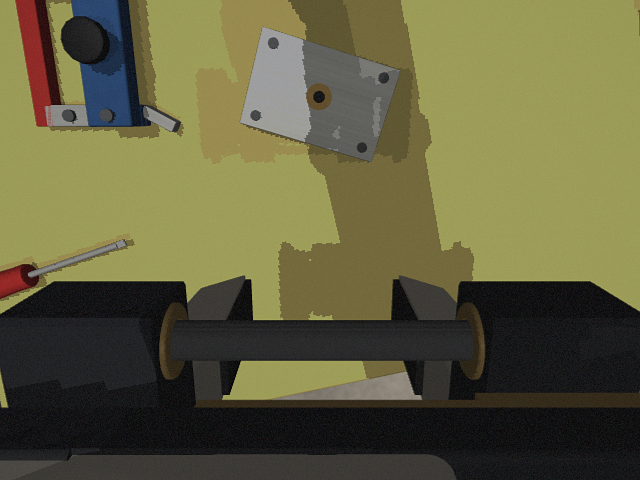

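The mould is now in full view with its ring at (319,97). The knob is at (86,40), the red stop's inner edge at left, and the screwdriver tip at (125,243).

Run:
```python
from h import *
w=[load('w1'),load('w2')]
K=[];G=[]
for d,kn,mn in zip(w,((90,250),(86,40)),((300,270),(319,97))):
    h=cv2.cvtColor(d['image'],cv2.COLOR_RGB2HSV).astype(int); m=masks(d)
    dark=h[...,2]<45
    b=np.zeros_like(dark);b[kn[1]-32:kn[1]+32,kn[0]-32:kn[0]+32]=1
    c=big(dark&b,kn);k=cv2.minEnclosingCircle(c);K.append(k[0])
    ring=(h[...,0]<22)&(h[...,1]>100)&(h[...,0]>8)
    b[:]=0;b[mn[1]-20:mn[1]+20,mn[0]-20:mn[0]+20]=1
    c=big(ring&b,mn);g=cv2.minEnclosingCircle(c);G.append(g[0])
    print('knob',k,ray(d,k[0],.068)*1000,'ring',g,ray(d,g[0],.016)*1000)
    r=big(m['red'],(45,225) if d is w[0] else (35,60))
    p=ray(d,r[:,0],.016)*1000
    # inner (mouth side) edge: rightmost red pixel per row
    e=[]
    ys=np.unique(r[:,0,1])
    for y in ys[8:-12]: e.append((r[r[:,0,1]==y,0,0].max()+.5,y))
    q=ray(d,e,.016)[:,:2]*1000
    l=cv2.fitLine(q.astype(np.float32),cv2.DIST_HUBER,0,.1,.01).ravel();print('red inner edge',l,np.degrees(np.arctan(l[1]/l[0])),q.min(0),q.max(0))
    bl=big(m['blue'],(105,225) if d is w[0] else (110,60))
print('knob tri',tri(w[0],K[0],w[1],K[1]),'ring tri',tri(w[0],G[0],w[1],G[1]))
d=w[1]
h=cv2.cvtColor(d['image'],cv2.COLOR_RGB2HSV).astype(int)
m=(h[...,1]<75)&(h[...,2]>70);m[200:]=0
cs=big(cv2.morphologyEx(m.astype('uint8'),cv2.MORPH_CLOSE,np.ones((15,15))),(319,97))
print('mould',rect(ray(d,cs[:,0],.016)))
# guide end corners, screws
print('guide/flare px',ray(d,[(46,125),(145,125),(180,123),(176,131),(125,243)],.016)*1000)
```

```text
knob ((90.07142639160156, 249.5), 21.219316482543945) [[583.76412726 -69.85782298  68.        ]] ring ((299.2272644042969, 271.5), 11.327139854431152) [[659.47563727  82.49859054  16.        ]]
red inner edge [ 9.7508466e-01 -2.2183309e-01  5.7085260e+02 -1.3166927e+02] -12.816721 [ 517.84497461 -140.21910476] [ 608.25251137 -121.92749381]
knob ((85.02702331542969, 40.02702713012695), 26.210813522338867) [[586.04811543 -71.16701053  68.        ]] ring ((318.5, 96.19230651855469), 13.277409553527832) [[658.90010032  82.48178511  16.        ]]
red inner edge [ 9.7312409e-01 -2.3028126e-01  5.7081067e+02 -1.3202739e+02] -13.313631 [ 540.18738474 -149.19816776] [ 618.64953256 -124.95501401]
knob tri [584.63852117 -73.45487672  62.5141745 ] ring tri [658.99870612  82.57650335  17.28845332]
mould (array([659.1,  82.4]), array([ 79.8, 119.7]), 60.39)
guide/flare px [[ 628.09954014 -152.48472304   16.        ]
 [ 647.6861185   -69.16393753   16.        ]
 [ 653.01467254  -39.17127361   16.        ]
 [ 658.63922075  -44.64740339   16.        ]
 [ 744.32668539 -122.51953738   16.        ]]
```

Call:
{"name": "drive_tool", "arguments": {"steps": [[0.4,0,0,-30,0],[0.4,0,0,-30,0],[0.4,0,0,-30,0],[0.4,0,0,-30,0],[0.4,0,0,-30,0],[0.4,0,0,-30,0],[0.4,0,0,-30,0],[0.4,0,0,-20,0],[0.4,0,0,-7,0],[0.4,0,0,0,0],[0.4,0,0,0,0]]}}

```text
clock: 3.53
position: [0.7467, 0.0627, 0.0091]
ee_rot: [0.367, 3.119, 0.001]
force: [0.6, 0.1, 0.6]
width: 0.602
gripper_force: 0.0
```

Call:
{"name": "drive_tool", "arguments": {"steps": [[0.4,-3.9,0.9,0,0],[0.4,-3.9,0.9,0,0],[0.4,-3.9,0.9,0,0],[0.4,-3.9,0.9,0,0],[0.4,-3.9,0.9,0,0],[0.4,-3.9,0.9,0,0],[0.4,-3.9,0.9,0,0],[0.4,-3.9,0.9,0,0],[0.4,-3.9,0.9,0,0],[0.4,-3.9,0.9,0,0],[0.4,-3.9,0.9,0,0],[0.4,-3.9,0.9,0,0],[0.4,-3.9,0.9,0,0],[0.4,-3.9,0.9,0,0],[0.4,-3.9,0.9,0,0],[0.4,-3.9,0.9,0,0],[0.4,0,0,0,0],[0.4,0,0,0,0]]}}

```text
clock: 5.03
position: [0.6829, 0.0761, 0.0074]
ee_rot: [-0.368, -3.118, 0.001]
force: [0.3, 0.2, -0.0]
width: 0.601
gripper_force: 0.0
```

Run:
```python
from h import *
d=shot('wrist','w3'); print(d['xyz'])
o=observe();print(o['position'],o['ee_rot'],o['clock'],o['force'],o['width'])
```

```text
[0.61448524 0.09291226 0.16562357]
[0.68291805 0.07601985 0.00724639] [-3.67905867e-01 -3.11785745e+00  9.02873559e-04] 5.0833 [-0.31934115 -0.551007   -0.3628769 ] 0.6004416852349823
```

View pics/w3.png

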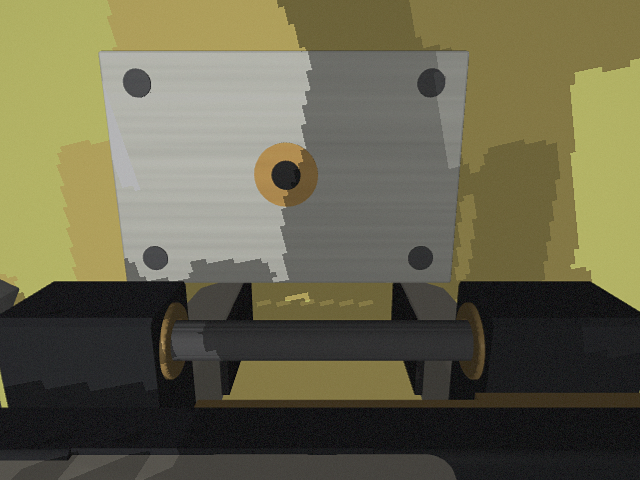

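The mould is now flush with the fingers, with its ring at (286,175) and its far long edge level from (100,51) to (467,51).

```bash
cat >> h.py <<'E'
ex=np.array([-.2284,-.9736]);ey=np.array([.9736,-.2284])
def cl(p): p=np.atleast_2d(p)[:,:2]; return np.c_[p@ex+62,p@ey-586.3].round(1)
E
python3 - <<'E'
from h import *
d=load('w3');p=ray(d,[(286,175),(100,51),(467,51),(137,83),(431,83)],.016)*1000
print(cl(p)); v=p[1]-p[2];print(np.degrees(np.arctan2(v[1],v[0])),np.linalg.norm(v))
print('tcp',cl(observe()['position']*1000))
E
```

```text
[[-156.5    9.6]
 [ -97.6  -30.3]
 [-215.6  -30.1]
 [-108.4  -20.6]
 [-204.6  -20.4]]
-103.32641707066269 117.96449372987708
tcp [[-168.    61.2]]
```

Call:
{"name": "drive_tool", "arguments": {"steps": [[0.4,-2.3,0.55,0,0],[0.4,-2.3,0.55,0,0],[0.4,-2.3,0.55,0,0],[0.4,-2.3,0.55,0,0],[0.4,0,0,0,0],[0.4,0,0,0,0],[0.4,7.3,-1.7,0,0],[0.4,7.3,-1.7,0,0],[0.4,0,0,20,0],[0.4,0,0,30,0],[0.4,0,0,33,0],[0.4,0,0,0,0]]}}

```text
clock: 6.08
position: [0.6942, 0.0747, 0.0976]
ee_rot: [0.368, 3.11, 0.004]
force: [1.1, -0.6, 0.8]
width: 0.598
gripper_force: 0.0
```

Call:
{"name": "drive_tool", "arguments": {"steps": [[0.4,-3.6,7,0,0.1212],[0.4,-3.6,7,0,0.1212],[0.4,-3.6,7,0,0.1212],[0.4,-3.6,7,0,0.1212],[0.4,-3.6,7,0,0.1212],[0.4,-3.6,7,0,0.1212],[0.4,-3.6,7,0,0.1212],[0.4,-3.6,7,0,0.1212],[0.4,-3.6,7,0,0.1212],[0.4,-3.6,7,0,0.1212],[0.4,-3.6,7,0,0.1212],[0.4,-3.6,7,0,0.1212],[0.4,-3.6,7,0,0.1212],[0.4,0,0,0,0],[0.4,0,0,0,0]]}}

```text
clock: 7.33
position: [0.6432, 0.166, 0.0907]
ee_rot: [-1.947, 2.465, 0.0]
force: [0.3, 0.4, -1.1]
width: 0.598
gripper_force: 0.0
```

Run:
```python
from h import *
d=shot('wrist','w4'); print(d['xyz'])
o=observe();print(o['position'],cl(o['position']*1000),o['ee_rot'],R.from_rotvec(o['ee_rot']).as_matrix()[:2,1],o['joints'],o['clock'],o['width'])
```

```text
[0.62649035 0.09806793 0.24882167]
[0.64330796 0.16534999 0.09068373] [[-245.9    2.3]] [-1.94559647e+00  2.46655221e+00 -3.15723660e-04] [-0.97250088  0.23289913] [-0.23430699  0.63027931 -0.15190826  1.60252174  0.11279023  0.91725685
  2.48042934] 7.3833 0.6051312208592926
```

View pics/w4.png

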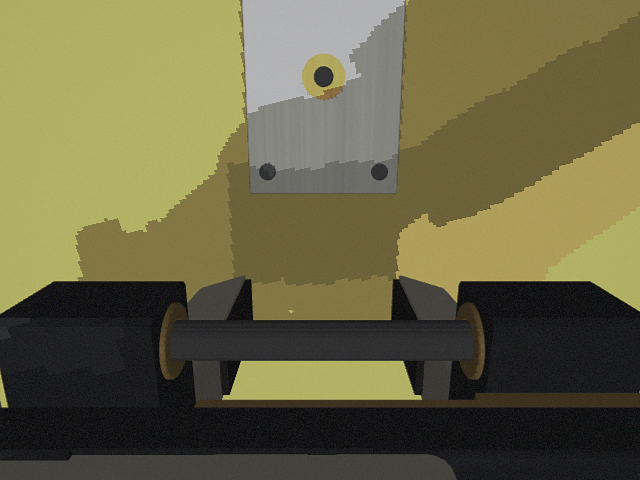

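The mould lies straight ahead, with its ring at (323,77) and its rear edge at row 192. Joint 7 is at 2.48, near its limit, so I'll turn half a turn back before pushing.

Run:
```python
from h import *
d=load('w4');p=ray(d,[(323.5,76.5),(250,192.5),(398,192.5)],.016)*1000
print(cl(p)); v=p[2]-p[1];print(np.degrees(np.arctan2(v[1],v[0])),np.linalg.norm(v))
```

```text
[[-1.569e+02  2.000e-01]
 [-2.162e+02  4.010e+01]
 [-2.163e+02 -4.030e+01]]
166.72293240049447 80.40491889146769
```

Call:
{"name": "drive_tool", "arguments": {"steps": [[0.4,0,0,0,-0.1206],[0.4,0,0,0,-0.1206],[0.4,0,0,0,-0.1206],[0.4,0,0,0,-0.1206],[0.4,0,0,0,-0.1206],[0.4,0,0,0,-0.1206],[0.4,0,0,0,-0.1206],[0.4,0,0,0,-0.1206],[0.4,0,0,0,-0.1206],[0.4,0,0,0,-0.1206],[0.4,0,0,0,-0.1206],[0.4,0,0,0,-0.1206],[0.4,0,0,0,-0.1206]]}}

```text
clock: 8.47
position: [0.6434, 0.1652, 0.091]
ee_rot: [0.372, 3.119, -0.0]
force: [-0.1, 0.6, 0.4]
width: 0.599
gripper_force: 0.0
```

Call:
{"name": "drive_tool", "arguments": {"steps": [[0.4,0,0,0,-0.1206],[0.4,0,0,0,-0.1206],[0.4,0,0,0,-0.1206],[0.4,0,0,0,-0.1206],[0.4,0,0,0,-0.1206],[0.4,0,0,0,-0.1206],[0.4,0,0,0,-0.1206],[0.4,0,0,0,-0.1206],[0.4,0,0,0,-0.1206],[0.4,0,0,0,-0.1206],[0.4,0,0,0,-0.1206],[0.4,0,0,0,-0.1206],[0.4,0,0,0,-0.1206],[0.4,0,0,0,0],[0.4,0,0,0,0]]}}

```text
clock: 9.72
position: [0.6431, 0.1657, 0.0909]
ee_rot: [2.454, 1.96, 0.0]
force: [-0.7, -0.3, 0.5]
width: 0.601
gripper_force: 0.0
```

Run:
```python
from h import *
o=observe();print(o['position'],cl(o['position']*1000),o['ee_rot'],R.from_rotvec(o['ee_rot']).as_matrix()[:2,1],o['joints'],o['clock'])
```

```text
[0.64309595 0.1657105  0.09087765] [[-246.2    2. ]] [2.45367564e+00 1.96008289e+00 1.06800211e-04] [ 0.97529647 -0.22089801] [-0.75495521  0.70813552  0.6863454   1.65322295 -0.52168335  0.97075101
 -0.10748273] 9.7167
```

Call:
{"name": "drive_tool", "arguments": {"steps": [[0.4,-1.9,0.5,-28,-0.008],[0.4,0,0,-28,0],[0.4,0,0,-20,0],[0.4,0,0,-8,0],[0.4,0,0,0,0],[0.4,0,0,0,0]]}}

```text
clock: 10.22
position: [0.6413, 0.1662, 0.0074]
ee_rot: [2.463, 1.95, 0.001]
force: [-0.1, 0.5, -0.7]
width: 0.599
gripper_force: 0.0
```

Call:
{"name": "drive_tool", "arguments": {"steps": [[0.4,-1.4,-5.8,0,0],[0.4,-1.4,-5.8,0,0],[0.4,-1.4,-5.8,0,0],[0.4,-1.4,-5.8,0,0],[0.4,-1.4,-5.8,0,0],[0.4,-1.4,-5.8,0,0],[0.4,-1.4,-5.8,0,0],[0.4,-1.4,-5.8,0,0],[0.4,-1.4,-5.8,0,0],[0.4,-1.4,-5.8,0,0],[0.4,-1.4,-5.8,0,0],[0.4,-1.4,-5.8,0,0],[0.4,-1.4,-5.8,0,0],[0.4,-1.4,-5.8,0,0],[0.4,-1.4,-5.8,0,0],[0.4,-1.4,-5.8,0,0],[0.4,-1.4,-5.8,0,0],[0.4,-1.4,-5.8,0,0],[0.4,0,0,0,0],[0.4,0,0,0,0]]}}

```text
clock: 11.88
position: [0.6148, 0.0605, 0.0064]
ee_rot: [2.465, 1.947, -0.003]
force: [-0.3, 0.3, -0.2]
width: 0.598
gripper_force: 0.0
```

Run:
```python
from h import *
o=observe();print(o['position'],cl(o['position']*1000),R.from_rotvec(o['ee_rot']).as_matrix()[:2,1],o['joints'],o['force'],o['clock'])
for n,c in(('top',(345,245)),('scene',(300,255))):
    d=shot(n,n+'5'); x,y=c; im=d['image'][y-60:y+60,x-70:x+70,::-1]
    cv2.imwrite(f'pics/{n}5c.png',cv2.resize(im,None,fx=4,fy=4))
a,b=[cv2.imread(f'pics/{n}5c.png') for n in('top','scene')]
cv2.imwrite('pics/c5.png',cv2.resize(np.hstack([a,b]),(800,343)))
```

```text
[0.61480407 0.06054033 0.00642771] [[-137.4   -1.6]] [ 0.97284127 -0.23147186] [-0.57654405  0.74657954  0.60050154  1.82519127 -0.59056112  0.75746389
  0.1094762 ] [-0.25230133  0.29329473 -0.24402675] 11.8833
```

View pics/c5.png

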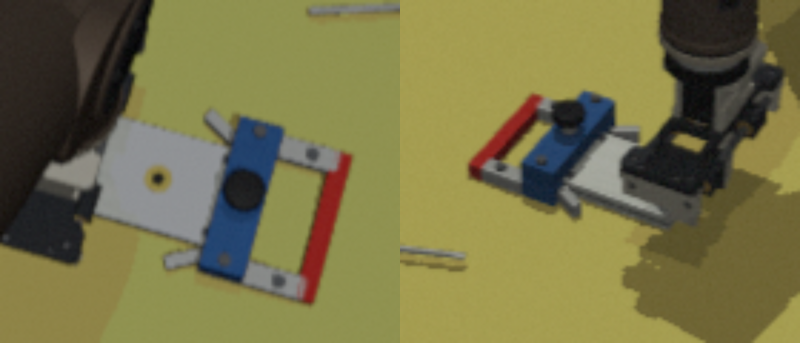

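The crops show the mould straight and centred in the mouth with its leading end at the beam. The ring is at about (330,247) in the full top image. Pushing on, then slowly to the stop.

Call:
{"name": "drive_tool", "arguments": {"steps": [[0.4,-1,-4.6,0,0],[0.4,-1,-4.6,0,0],[0.4,-1,-4.6,0,0],[0.4,-1,-4.6,0,0],[0.4,-1,-4.6,0,0],[0.4,-1,-4.6,0,0],[0.4,-1,-4.6,0,0],[0.4,-1,-4.6,0,0],[0.4,-1,-4.6,0,0],[0.4,-1,-4.6,0,0],[0.4,-1,-4.6,0,0],[0.4,-1,-4.6,0,0],[0.4,0,0,0,0]]}}

```text
clock: 13.07
position: [0.6033, 0.0053, 0.0069]
ee_rot: [2.465, 1.947, -0.001]
force: [0.3, -0.1, 0.2]
width: 0.599
gripper_force: 0.0
```

Call:
{"name": "drive_tool", "arguments": {"steps": [[0.4,-0.3,-1.5,0,0],[0.4,-0.3,-1.5,0,0],[0.4,-0.3,-1.5,0,0]]}}

```text
clock: 13.32
position: [0.6029, 0.0032, 0.0068]
ee_rot: [-2.463, -1.95, -0.001]
force: [1.7, 3.7, 0.8]
width: 0.602
gripper_force: 1.6
```

Run:
```python
from h import *
o=observe();print(o['position'],cl(o['position']*1000),R.from_rotvec(o['ee_rot']).as_matrix()[:2,1],o['force'],o['clock'])
```

```text
[0.60289696 0.00316009 0.00684858] [[-78.8  -0. ]] [ 0.97337522 -0.22921745] [1.70474652 3.67928301 0.76671273] 13.3167
```

Call:
{"name": "drive_tool", "arguments": {"steps": [[0.4,-0.3,-1.4,0,0],[0.4,-0.3,-1.4,0,0],[0.4,-0.3,-1.4,0,0]]}}

```text
clock: 13.57
position: [0.6019, -0.0015, 0.0068]
ee_rot: [2.463, 1.95, 0.001]
force: [0.2, 2.5, 1.6]
width: 0.601
gripper_force: 1.7
```

Call:
{"name": "drive_tool", "arguments": {"steps": [[0.4,-0.3,-1.4,0,0],[0.4,-0.2,-0.9,0,0]]}}

```text
clock: 13.73
position: [0.6013, -0.0041, 0.0068]
ee_rot: [2.464, 1.949, 0.0]
force: [1.2, 3.2, 2.2]
width: 0.599
gripper_force: 1.8
```

Call:
{"name": "drive_tool", "arguments": {"steps": [[0.4,-0.2,-0.9,0,0],[0.4,-0.2,-0.9,0,0]]}}

```text
clock: 13.9
position: [0.6011, -0.0053, 0.0068]
ee_rot: [-2.463, -1.95, -0.001]
force: [1.8, 6.9, 2.3]
width: 0.605
gripper_force: 3.5
```

Call:
{"name": "drive_tool", "arguments": {"steps": [[0.4,-0.2,-0.9,0,0],[0.4,-0.2,-0.9,0,0]]}}

```text
clock: 14.07
position: [0.601, -0.0053, 0.0069]
ee_rot: [-2.461, -1.95, -0.003]
force: [2.2, 11.7, 3.7]
width: 0.598
gripper_force: 5.9
```

Call:
{"name": "drive_tool", "arguments": {"steps": [[0.4,-0.2,-0.9,0,0],[0.4,-0.2,-0.9,0,0],[0.4,0,0,0,0]]}}

```text
clock: 14.32
position: [0.6008, -0.0054, 0.0069]
ee_rot: [-2.458, -1.951, -0.005]
force: [2.9, 13.4, 2.7]
width: 0.6
gripper_force: 6.9
```

Force climbs while the position stands still, so the mould is on the stop. I back off, lift and check.

Call:
{"name": "drive_tool", "arguments": {"steps": [[0.4,1.4,5.8,0,0],[0.4,2.8,11.7,0,0],[0.4,4.5,19.5,0,0],[0.4,0,0,30,0],[0.4,4,16,40,0],[0.4,8,32,24,0],[0.4,8,32,20,0],[0.4,8,32,20,0],[0.4,8,32,10,0],[0.4,8,32,0,0],[0.4,0,0,0,0],[0.4,0,0,0,0]]}}

```text
clock: 15.32
position: [0.6522, 0.2056, 0.1484]
ee_rot: [2.46, 1.954, -0.002]
force: [0.7, -1.6, -0.2]
width: 0.6
gripper_force: 0.0
```

Run:
```python
from h import *
o=observe();print(o['position'],o['force'],o['clock'])
for n,c in(('top',(350,250)),('scene',(290,255))):
    d=shot(n,n+'6'); x,y=c; im=d['image'][y-60:y+60,x-70:x+70,::-1]
    cv2.imwrite(f'pics/{n}6c.png',cv2.resize(im,None,fx=4,fy=4))
a,b=[cv2.imread(f'pics/{n}6c.png') for n in('top','scene')]
cv2.imwrite('pics/c6.png',cv2.resize(np.hstack([a,b]),(800,343)))
```

```text
[0.65217996 0.20564195 0.14839342] [ 0.67033342 -1.5613156  -0.2226794 ] 15.3167
```

View pics/c6.png

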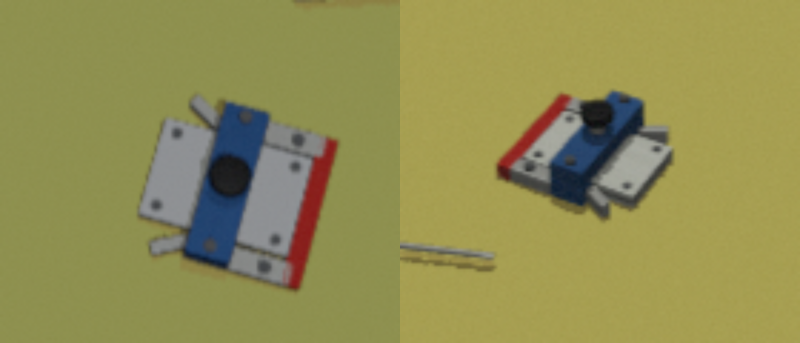

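The mould is home: its leading edge meets the red stop along its full width (crop about (300,200)), it is straight between the guides, and the hand is clear.

```bash
python3 -c "
from cell import arm
print(arm.sign_off())"
```

```text
the job is handed in; nothing more can be done
None
```

I pushed the mould flat through the mouth until it rested against the red stop, straight between the guides, then backed the hand clear and handed the job in at about 15 s; no verdict was returned.

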